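Square up a drawer corner and hold it

TASK

The dry-fitted drawer corner on the white assembly board has racked out of square: its free side leans in. Pick up the aluminium assembly square by its diagonal brace, lay it level inside the corner low enough that the full height of its two outer faces bears on the wood, and press it firmly into the corner until one leg lies flat against the front and the other has pushed the side out flat against it. Finish while still gripping the square and pressing it home, ready for the clamps, and leave the other things on the bench where they are.

Things in the scene. Friction and masses are not known exactly. Their poses are not given: they have to be found in the camera images.
- base: White melamine assembly board 350 x 320 x 12 mm, fixed flat on the bench, carrying the drawer corner. Origin on the bench directly below the drawer's inside corner; +x runs along the drawer front's inner face, +y along the side's inner face when it is square, +z up; inside of the drawer is x > 0, y > 0. Spans x -50 to 300, y -60 to 260 mm; top 12 mm above the bench.
- front: Drawer front: brown board on edge, 280 long, 20 thick (y -20 to 0), 55 mm high, fixed on the white board. Origin at the inside corner on top of the white board (12 mm above the bench), axes as base; inner face is y = 0. A plywood cleat 35 mm high stands behind it; a screw clamp straddles it at x 225 to 245 mm, 66 mm above the white board, reaching 27 mm inside.
- side (a joint): Angle (rad) of the drawer side about the upright inside corner edge: 0 = square, positive = leaning in (starts 0.04 to 0.09). Brown board on edge, 230 long, 16 thick, 55 mm high, along +y of front, inner face x = 0 when square. Its tight dry dovetails are springy: about 0.3 N m (2 N at 150 mm) pushes it out square; let go, it springs partly back.
- square: Aluminium assembly square lying flat: an L of two legs 165 long, 14 wide, 34 mm high, with a diagonal brace 12 wide, 34 high; 0.36 to 0.54 kg. Origin: middle of the brace, underside; +z up. Outer faces: y = -60 mm (leg along x) and x = -60 (leg along y), legs end at 105. Grip the brace from above with fingers closing along the heel direction (-1, -1); 59 mm of room on its heel side.
- square_heel (a point): Where the square's two outer faces would meet, on its underside, (-60, -60, 0) mm in square, same axes; the metal corner itself is clipped 10 mm. The square is symmetrical about the heel direction. It comes home when this point meets the origin of front in plan with the same axes.
- try_square: Bystander: try square, dark wood stock 120 x 22 x 16 mm (origin at the middle of its underside, long along y) with a steel blade 150 mm along +x.
- mallet: Bystander: wooden joiner's mallet, head 65 x 130 x 60 mm, handle to -x, 300 mm long.
- chisel: Bystander: chisel 270 mm long lying along x, light wooden handle to -x, 26 mm high.
- plane: Bystander: block plane 160 x 50 mm, 55 mm high, long along x.
- cork_block: Bystander: cork sanding block 110 x 65 x 35 mm lying on the white board inside the drawer, away from the corner.
- pencil: Bystander: flat dark carpenter's pencil 175 x 14 x 9 mm, lying along its x.
- glue_bottle: Bystander: white glue bottle, 64 mm across and 180 mm tall, standing.
Not all that is in view belongs to the job. There is more than one size of the square; the job needs the larger.

How it is judged (in metres and radians):
On the way:
1. the square has been picked up: gripped and lifted at least 20 mm clear of the bench (height (world z) of square above 0.02 m and contact force between the fingers and square above 2 N), for 0.2 s.
At the end, for the whole second after the job is handed in: For the last second the fingers grip the still square (over 3 N): heel within 4 mm of the inside corner, level within 3 deg, underside under 18 mm above the white board, leg parallel to the front within 1.1 deg, over 1.5 N on front and on side each, side within 0.02 rad of square (x of square_heel in the frame of front between -0.004 and 0.004 m and y of square_heel in the frame of front between -0.004 and 0.004 m and z of square_heel in the frame of front between -0.004 and 0.018 m and angle between square's own z axis and vertical below 0.05 rad and angle between the x axis of square and the x axis of front, either way round below 0.02 rad and value of joint side between -0.02 and 0.02 rad and contact force between square and front above 1.5 N and contact force between square and side above 1.5 N and contact force between the fingers and square above 3 N and linear speed of square below 0.02 m/s); the arm keeps its last pose, push and grip.
It fails at once if a bystander (try square, mallet, chisel, plane, cork block, pencil or glue bottle) is moved more than 30 mm (distance of any of try_square, mallet, chisel, plane, cork_block, pencil, glue_bottle from where it was at the start of the episode above 0.03 m).
It also fails if it takes over 40 s, if anything falls off the work surface, if the arm or the gripper's body presses on something with over 40 N, if the wrist force passes 120 N, or if a joint passes its speed limit or range.

ROBOT

A 7-joint arm with a two-finger parallel gripper is mounted at the origin on the work surface. World frame = base frame: x ahead of the robot, y to its left, z up, the work surface at z = 0. Lengths are in m, angles in degrees, forces in N, time in s.
With the tool pointing down it reaches from about 0.425 to 0.875 m from the base axis. Payload 4.7 kg.
Tool frame: the origin (TCP) lies midway between the tips of the shut fingers; the grasp point (between the pads) lies 19 mm behind it; z points along the fingers, y is the direction in which the jaws open and shut (so a half turn about z gives the same grasp; the last joint's range is limited). The gripper opens to 87 mm and grips with 3 to 60 N. Pads are 19 mm wide; open, the fingers measure 117 mm over their backs; the gripper's body (75 mm by 190 mm) begins 51 mm behind the grasp point.
Start: joints at [0.808, 18.392, -4.016, 83.108, 1.295, 78.541, -3.26], TCP at [0.65, -0, 0.223] pointing down, gripper open.
Joint ranges: [-163.93, 163.93], [-17.29, 119.83], [-79.2, 71.16], [3.27, 140.29], [-89.18, 269.18], [5.43, 117.66], [-154.24, 154.24]. Speed limits (degrees/s): [147.25, 147.25, 180, 180, 180, 180, 180].

INTERFACE

Orientations are given as [roll, pitch, yaw] about the fixed x, y, z axes, in that order (R = Rz(yaw) Ry(pitch) Rx(roll)).
In Python, from cell import env gives the robot as it stands. The module is installed in compiled form; this text tells all that it offers.
- The arm moves only by the tool servo_tool, never from a script. Its argument "plan" is a list of rows, each a list of 3 entries, a list of its own where there are three numbers: the opening, from 0 (shut) to 1 (fully open), then the shift along the tool's x, y, z in cm, then the turn, a rotation vector about the tool's x, y, z in degrees. A call has 1 to 20 rows; each row shifts and turns the pose as measured when the row begins, along the tool's axes as they then stand; what a row does not reach is not made up. A row lasts 1/12 s, in which the tool goes at most 41.7 mm and 7.16 degrees, less where a joint would pass 70% of its speed; a pose out of reach is approached as far as the arm can. A call is refused whole if a number of a shift passes 4.17 or a number of a turn 7.16, either way. A call with a gripper value outside its range is refused whole. The fingers move at their own pace and stop on an object; "force" is the grip in N (left out, the last holds). Time passes only in rows, so rows that do not move let the fingers close. It gives the time, the measured TCP pose, the force and the opening at its end, in the units of the state.
- env.get_obs(): the state, without advancing time (a new reading comes with each control period).
- env.read_camera(name): name is "scene" or "side" or "wrist"; returns a dict with "image" (480x640x3 uint8, blue, green, red), "fx", "fy", "cx", "cy" (pixels), "rvec" (rotation vector, rad) and "tvec" (3), from world to camera coordinates, as OpenCV has them; the wrist camera has in their place "T_tool_cam" (4x4, takes a point from camera to tool coordinates, whose origin is the TCP and whose axes are the flange's). Camera axes: x right, y down, z forward; pixel columns grow to the right and rows downward; lengths in m; the calibration is good to about 2 mm. A picture is of the moment at which its call begins: read the wrist's pose just before it. There is no depth.
- env.sign_off(): hands the job in, once; it reports no verdict.
The state is a dict: "time_s": time; "qpos": joint angles; "joint_velocities": joint speeds; "effort": joint torques, N m; "tool_pos": TCP position; "tool_rot": TCP orientation; "force": force on the tool from outside, world axes, zero at the start; "wrist_torque": the same for the moment, N m; "grip_width": finger opening in m.
Only numpy, scipy, OpenCV 4.12 (cv2) and the standard library are available. Lean on these libraries where they do the work, as an engineer would, in place of code of your own. Each camera call takes 0.05 s, during which the arm holds its last target. There are 200 camera calls.

## Working session

There is one attempt and no reset: what is moved stays moved. The work goes in short steps, Python scripts to look and compute and a tool call to move; the robot and the scene stay as the last step left them, time stands still between calls to the robot, and variables do not carry over. Pictures are saved under pics/ and viewed, about 8 in all and at most 12, crops included, and the job is handed in when it is done.

Besides the shell and the picture viewer there is one more tool, called as name(argument=value, ...) on one line, values as JSON. servo_tool: Moves the arm, as the interface text tells. Its arguments: {"type":"object","properties":{"plan":{"type":"array"},"force":{"type":"number"}},"required":["plan"]}

```bash
mkdir -p pics; ls; python3 - <<'E'
from cell import env
import cv2,numpy as np
print(env.get_obs())
for n in ["scene","side","wrist"]:
    c=env.read_camera(n); cv2.imwrite(f"pics/{n}0.png",c["image"]); np.save(f"pics/{n}0.npy",c,allow_pickle=True)
    print(n,{k:v for k,v in c.items() if k!="image"})
E
```

```text
pics
{'time_s': 0.0, 'qpos': array([ 0.80759101, 18.43933525, -4.01529458, 83.17519768,  1.29581261,
       78.54038787, -3.25952098]), 'joint_velocities': array([-0.00895181, -0.01185359, -0.0270874 ,  0.04406408,  0.037895  ,
       -0.0159831 ,  0.02093841]), 'effort': array([-2.58547143e-04, -4.91284704e+01, -4.03903294e-01, -3.12526345e+01,
       -6.40594075e-02,  4.37659642e-02,  1.61017233e-04]), 'tool_pos': array([ 6.49445751e-01, -5.56127836e-05,  2.21455770e-01]), 'tool_rot': array([-1.79890367e+02,  6.62098259e-03,  9.00025879e+01]), 'force': array([-0.35126782,  0.30768863,  0.24022452]), 'wrist_torque': array([-0.01012179, -0.02582623, -0.05618787]), 'grip_width': 0.08744089295173164}
scene {'fx': 535.7475379868922, 'fy': 535.7475379868922, 'cx': 319.41952066673946, 'cy': 237.17691645650734, 'rvec': array([ 2.29133946,  1.13862515, -0.35369194]), 'tvec': array([-0.25217748, -0.34145277,  1.626637  ])}
side {'fx': 483.6431112475751, 'fy': 483.6431112475751, 'cx': 325.75337741608394, 'cy': 233.66934892970153, 'rvec': array([ 2.03124552, -0.46819557,  0.29723994]), 'tvec': array([-0.50945559,  0.09611346,  1.10092224])}
wrist {'fx': 358.0097785681676, 'fy': 358.0097785681676, 'cx': 323.82253822728376, 'cy': 239.2595862962929, 'T_tool_cam': array([[-3.64108248e-04, -9.64509124e-01, -2.64049270e-01,
         7.28631835e-02],
       [ 9.99999662e-01, -5.45801896e-04,  6.14744298e-04,
         4.86598571e-04],
       [-7.37045076e-04, -2.64048957e-01,  9.64508997e-01,
        -1.62804836e-01],
       [ 0.00000000e+00,  0.00000000e+00,  0.00000000e+00,
         1.00000000e+00]])}
```

View pics/scene0.png

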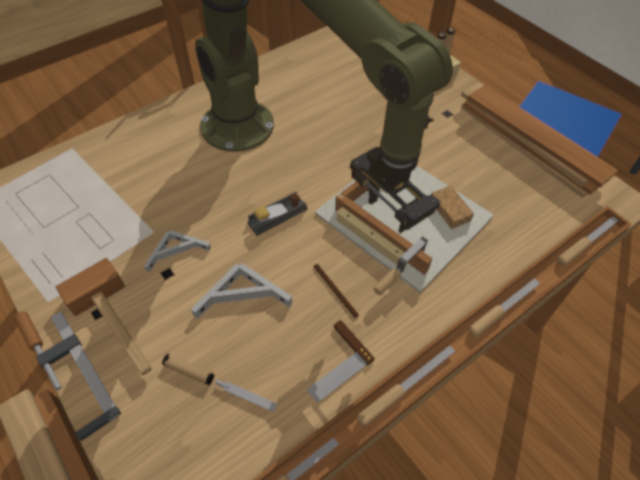

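View pics/side0.png

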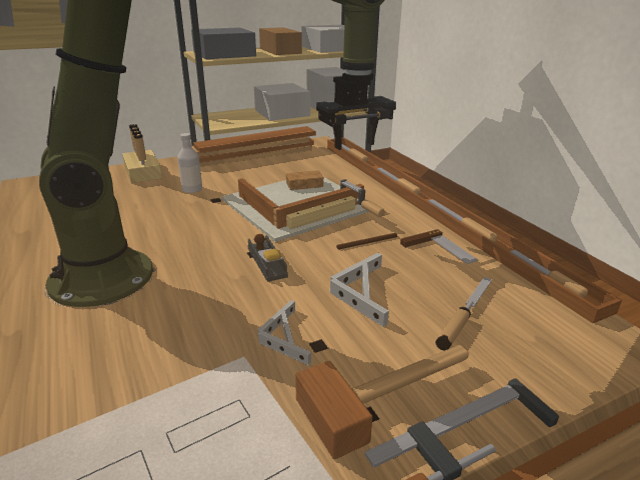

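The scene view shows the large square with its heel near (240,268) and leg ends near (195,312) and (290,300). The drawer corner is near (337,197), and the gripper hides the side. Next I'll measure on enlarged crops.

```bash
cat > h.py <<'E'
import cv2,numpy as np
from scipy.spatial.transform import Rotation as R
def load(n): return np.load(f"pics/{n}.npy",allow_pickle=True).item()
def cam(c,tp=None,tr=None):
    """camera pose in world: Rwc, position"""
    if "rvec" in c:
        A=cv2.Rodrigues(c["rvec"])[0]; return A.T,-A.T@c["tvec"]
    T=np.eye(4);T[:3,:3]=R.from_euler("xyz",tr,degrees=True).as_matrix();T[:3,3]=tp
    T=T@c["T_tool_cam"]; return T[:3,:3],T[:3,3]
def ray(c,px,z,*p):
    """pixels -> world points on plane z"""
    M,o=cam(c,*p); px=np.atleast_2d(px).astype(float)
    d=np.c_[(px[:,0]-c["cx"])/c["fx"],(px[:,1]-c["cy"])/c["fy"],np.ones(len(px))]@M.T
    return o+d*((z-o[2])/d[:,2])[:,None]
def proj(c,P,*p):
    M,o=cam(c,*p); q=(np.atleast_2d(P)-o)@M
    return np.c_[q[:,0]/q[:,2]*c["fx"]+c["cx"],q[:,1]/q[:,2]*c["fy"]+c["cy"]]
def crop(im,x,y,w,h,s): return cv2.resize(im[y:y+h,x:x+w],None,fx=s,fy=s,interpolation=cv2.INTER_CUBIC)
E
python3 - <<'E'
from h import *
s=load("scene0"); d=load("side0")
np.set_printoptions(precision=3,suppress=True)
print(ray(s,[[240,267],[195,312],[290,300]],.034))
print(ray(d,[[333,280],[380,258],[387,322]],.034))
print("board px", ray(s,[[317,214],[420,288],[491,213]],.012)); print("corner",ray(s,[[337,197]],.067),ray(d,[[275,210]],.067))
a=crop(s["image"],180,250,130,75,6); b=crop(d["image"],310,240,130,75,6)[:,:780]
cv2.imwrite("pics/c1.png",np.vstack([a[:300+130],b])[:900][:, :780])
cv2.imwrite("pics/c1.png",cv2.resize(np.vstack([a,b]),(680,600*1)) if 0 else np.vstack([cv2.resize(a,(510,295)),cv2.resize(b,(510,295))]))
E
```

```text
[[ 0.46  -0.274  0.034]
 [ 0.501 -0.421  0.034]
 [ 0.606 -0.231  0.034]]
[[ 0.445 -0.283  0.034]
 [ 0.585 -0.249  0.034]
 [ 0.473 -0.453  0.034]]
board px [[ 0.429 -0.018  0.012]
 [ 0.757  0.044  0.012]
 [ 0.703  0.353  0.012]]
corner [[0.449 0.031 0.067]] [[0.433 0.026 0.067]]
```

View pics/c1.png

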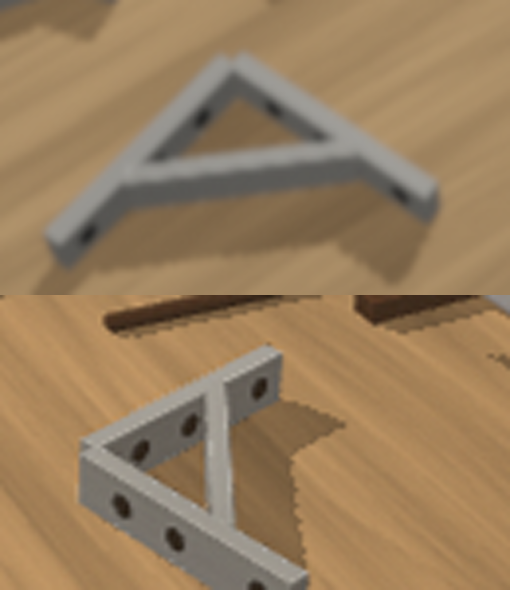

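View pics/wrist0.png

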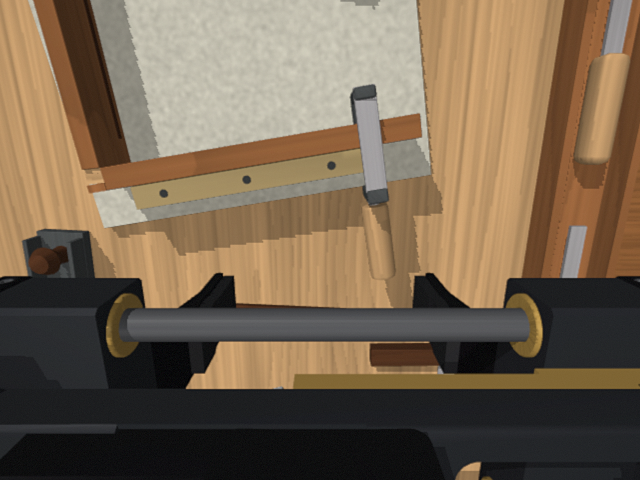

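The crop shows the square with its heel pointing to the robot-left side. One leg runs at about +15° and the other at about −75°, so it needs about +85° of turn. In the wrist view, the front's inner top edge runs from about (105,165) to (420,115), and the side goes up and to the left. I'll get closer wrist looks at the corner, then at the square.

servo_tool(plan=[[1, [-0.75, -3, 0], [0, 0, 0]], [1, [-0.75, -3, 0], [0, 0, 0]], [1, [-0.75, -3, 0], [0, 0, 0]], [1, [-0.75, -3, 0], [0, 0, 0]], [1, [0, 0, 0], [0, 0, 0]], [1, [0, 0, 0], [0, 0, 0]]])

```text
time_s: 0.65
tool_pos: [0.5226, -0.0305, 0.2156]
tool_rot: [-179.4, -0.0, 90.1]
force: [-0.0, 0.1, 0.4]
grip_width: 0.0871
```

```bash
cat >> h.py <<'E'
def snap(n,name):
    from cell import env
    o=env.get_obs(); c=env.read_camera(n); c["tp"]=o["tool_pos"];c["tr"]=o["tool_rot"]
    np.save(f"pics/{name}.npy",c,allow_pickle=True); cv2.imwrite(f"pics/{name}.png",c["image"]); return c
E
python3 -c "
from h import *
c=snap('wrist','corner1');print(c['tp'],c['tr'])"
```

```text
[ 0.52264374 -0.03046222  0.2156464 ] [-1.79393732e+02 -4.58049680e-02  9.00665151e+01]
```

View pics/corner1.png

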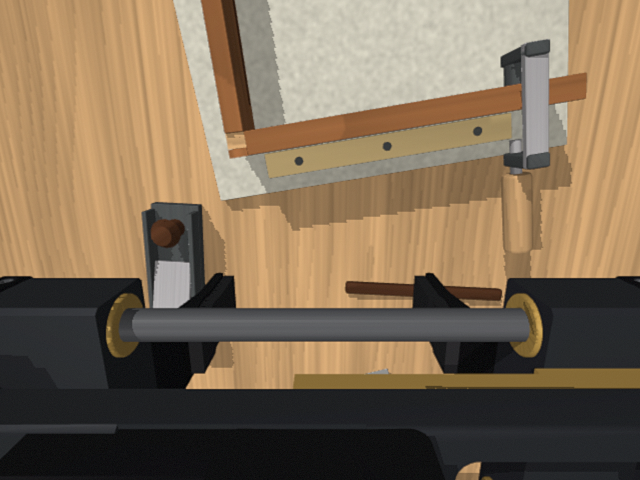

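servo_tool(plan=[[1, [-3.2, -0.5, -0.2], [0, 0, 0]], [1, [-3.2, -0.5, -0.2], [0, 0, 0]], [1, [-3.2, -0.5, -0.2], [0, 0, 0]], [1, [-3.2, -0.5, -0.2], [0, 0, 0]], [1, [-3.2, -0.5, -0.2], [0, 0, 0]], [1, [-3.2, -0.5, -0.2], [0, 0, 0]], [1, [-3.2, -0.5, -0.2], [0, 0, 0]], [1, [-3.2, -0.5, -0.2], [0, 0, 0]], [1, [-3.2, -0.5, -0.2], [0, 0, 0]], [1, [-3.2, -0.5, -0.2], [0, 0, 0]], [1, [-3.2, -0.5, -0.2], [0, 0, 0]], [1, [-2, 0, 0], [0, 0, 0]], [1, [0, 0, 0], [0, 0, 6]], [1, [0, 0, 0], [0, 0, 6]], [1, [0, 0, 0], [0, 0, 6]], [1, [0, 0, 0], [0, 0, 6]], [1, [0, 0, 0], [0, 0, 6]], [1, [0, 0, 0], [0, 0, 0]], [1, [0, 0, 0], [0, 0, 0]]])

```text
time_s: 2.28
tool_pos: [0.4892, -0.4228, 0.2329]
tool_rot: [-179.6, 0.8, 59.9]
force: [-0.7, -0.1, -0.3]
grip_width: 0.0869
```

```bash
python3 -c "
from h import *
c=snap('wrist','sq1');print(c['tp'],c['tr'])"
```

```text
[ 0.48919106 -0.42277767  0.23294104] [-179.61266922    0.77917799   59.86038248]
```

View pics/sq1.png

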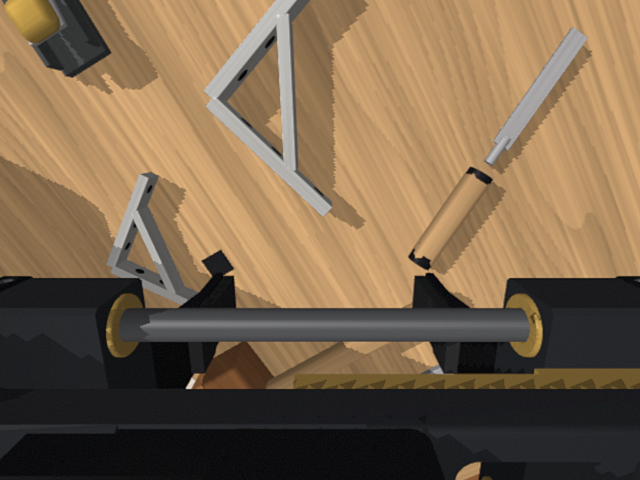

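Wrist views: in the corner view, the inside top corner is near (248,131), the front edge runs to about (500,92), and the side's inner top edge goes up to about (227,0). In the square view, the heel is near (207,95), one leg ends near (327,213), and the brace runs from about (282,15) to (290,168). Now I'll fit the edges.

```bash
cat >> h.py <<'E'
def edge(c,a,b,w=7,n=40,sign=0):
    """refine a line guess a-b on the strongest gradient across it; returns two refined ends"""
    g=cv2.GaussianBlur(c["image"],(3,3),0).astype(np.float32)
    a,b=np.float32(a),np.float32(b); u=(b-a)/np.linalg.norm(b-a); v=np.array([-u[1],u[0]],np.float32)
    t=np.linspace(0.03,.97,n)[:,None,None]; k=np.arange(-w,w+.01,.25)[None,:,None]
    P=(a+(b-a)*t+v*k).astype(np.float32)
    S=cv2.remap(g,P[...,0],P[...,1],cv2.INTER_LINEAR)
    G=np.gradient(S,axis=1); m=np.linalg.norm(G,axis=2) if sign==0 else sign*G.sum(2)
    i=m.argmax(1); Q=P[np.arange(n),i]
    for _ in range(3):
        vx,vy,x,y=cv2.fitLine(Q,cv2.DIST_HUBER,0,.01,.01).ravel()
        r=np.abs((Q-[x,y])@[-vy,vx]); Q=Q[r<max(1.,2*np.median(r))]
    f=lambda p:np.array([x,y])+np.dot(p-[x,y],[vx,vy])*np.array([vx,vy])
    return np.array([f(a),f(b)]),len(Q),r.mean()
def isect(p,q):
    l=np.cross([*p[0],1],[*p[1],1]);m=np.cross([*q[0],1],[*q[1],1]);x=np.cross(l,m);return x[:2]/x[2]
def ang(p): d=p[1]-p[0]; return np.degrees(np.arctan2(d[1],d[0]))
E
python3 - <<'E'
from h import *
np.set_printoptions(precision=4,suppress=True)
def world(c,a,b,z,**k):
    e,n,r=edge(c,a,b,**k); W=ray(c,e,z,c["tp"],c["tr"])[:,:2]; print(e.round(1).tolist(),n,round(float(r),2),W.tolist(),round(ang(W),2)); return W
c=load("sq1"); z=.034
A=world(c,(210,104),(324,214),z); B=world(c,(207,90),(277,12),z)
L=world(c,(278,20),(284,160),z); Rr=world(c,(288,20),(295,160),z)
h=isect(A,B); print("heel",h)
al=ang(A); be=ang(B); hd=(al+be)/2; print(al,be,hd)
br=h+.08485*np.array([np.cos(np.radians(hd)),np.sin(np.radians(hd))]); print("brace from heel",br)
# offset of brace lines from heel along hd
u=np.array([np.cos(np.radians(hd)),np.sin(np.radians(hd))])
print("brace edges dist",[(np.mean(X,0)-h)@u for X in (L,Rr)])
c=load("corner1"); z=.067
F=world(c,(258,130),(500,92),z); S=world(c,(249,120),(229,5),z)
T=world(c,(229,20),(238,120),z) if 0 else None
k=isect(F,S); print("corner",k,ang(F),ang(S))
FO=world(c,(250,155),(490,115),z)
im=c["image"].copy()
for W in (F,S):
    q=proj(c,np.c_[W,[z,z]],c["tp"],c["tr"]).astype(int); cv2.line(im,tuple(map(int,q[0])),tuple(map(int,q[1])),(0,255,0),1)
c2=load("sq1"); i2=c2["image"].copy()
for W in (A,B,L,Rr):
    q=proj(c2,np.c_[W,[.034]*2],c2["tp"],c2["tr"]).astype(int); cv2.line(i2,tuple(map(int,q[0])),tuple(map(int,q[1])),(0,255,0),1)
cv2.imwrite("pics/ov.png",np.hstack([crop(im,180,0,200,200,2),crop(i2,170,0,200,220,2)[:400]]))
E
```

```text
[[206.39999389648438, 107.80000305175781], [322.20001220703125, 215.89999389648438]] 40 0.14 [[0.44265089634916704, -0.27882909402654454], [0.4849912702874023, -0.4246060813478202]] -73.8
[[204.60000610351562, 88.0999984741211], [270.1000061035156, 6.400000095367432]] 31 0.14 [[0.4512891628136435, -0.2637294216740491], [0.5403624260238432, -0.23810755418227683]] 16.05
[[275.6000061035156, 20.100000381469727], [282.8999938964844, 160.10000610351562]] 39 0.23 [[0.5388933401406176, -0.24963027509671948], [0.4797734498598818, -0.3565247808198359]] -118.95
[[288.70001220703125, 20.0], [295.0, 160.0]] 40 0.24 [[0.5490256055189138, -0.2553994305844344], [0.490173502747859, -0.3624983616777045]] -118.79
heel [ 0.4393 -0.2672]
-73.8042609823566 16.04784754568043 -28.878206718338085
brace from heel [ 0.5136 -0.3082]
brace edges dist [np.float64(0.0786847292493847), np.float64(0.09050984736806586)]
[[257.79998779296875, 128.60000610351562], [499.1000061035156, 86.80000305175781]] 40 0.34 [[0.4666413205590934, 0.05262274994974021], [0.6626721853631219, 0.08486701255000492]] 9.34
[[252.89999389648438, 119.4000015258789], [234.89999389648438, 4.099999904632568]] 40 0.19 [[0.46297351078036164, 0.059930776686332746], [0.45346636089279263, 0.1438738980344641]] 96.46
corner [0.4639 0.0522] 9.340693242781882 96.46161650417638
[[250.10000610351562, 155.6999969482422], [489.8999938964844, 114.30000305175781]] 37 0.22 [[0.459083499817498, 0.03064201623560133], [0.6578494364203548, 0.06392929677675334]] 9.51
```

View pics/ov.png

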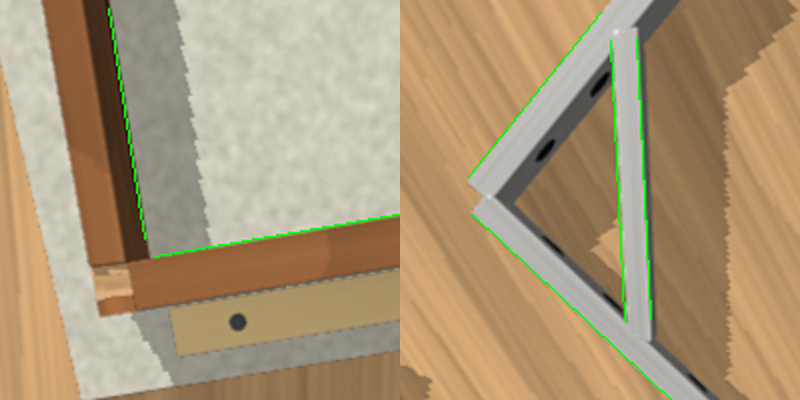

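Overlay: the square's fit is consistent, with brace edges 78.7 and 90.5 mm from the heel and legs at 89.9° to each other. The side line caught the bottom edge of the side (z = 12 mm), so I'll redo that one.

```bash
python3 - <<'E'
from h import *
np.set_printoptions(precision=4,suppress=True)
c=load("corner1"); p=(c["tp"],c["tr"])
F=ray(c,edge(c,(258,130),(500,92))[0],.067,*p)[:,:2]
for a,b,z,w in (((252.9,119.4),(234.9,4.1),.012,3),((241,120),(219,4),.067,4)):
    e,n,r=edge(c,a,b,w=w); S=ray(c,e,z,*p)[:,:2]; print(e.tolist(),n,r,"side ang",ang(S),"corner",isect(F,S),"front",ang(F))
# grasp displacement in tool axes
M=R.from_euler("xyz",c2["tr"],degrees=True).as_matrix() if 0 else None
from cell import env
o=env.get_obs(); M=R.from_euler("xyz",o["tool_rot"],degrees=True).as_matrix()
print("to grasp, tool cm",100*M.T@(np.array([.5136,-.3082,.006])-o["tool_pos"]), o["tool_rot"])
E
```

```text
[[252.9346923828125, 119.39456176757812], [234.86325073242188, 4.1057586669921875]] 40 0.19413087 side ang 96.49902976689813 corner [0.4535 0.0505] front 9.340693242781882
[[240.52542114257812, 120.0787353515625], [221.20721435546875, 3.633819580078125]] 40 0.16129251 side ang 96.52523121377243 corner [0.4537 0.0505] front 9.340693242781882
to grasp, tool cm [11.4104 -3.4812 22.5536] [-179.6065    0.7647   59.8764]
```

```bash
cat >> h.py <<'E'
def need(pos,rot):
    """tool-frame shift (cm) and turn (deg) from the present pose to a goal"""
    from cell import env
    o=env.get_obs(); M=R.from_euler("xyz",o["tool_rot"],degrees=True)
    t=(M.inv()*R.from_euler("xyz",rot,degrees=True)).as_rotvec(degrees=True)
    print("t",round(o["time_s"],2),"pos",o["tool_pos"].round(4),"rot",o["tool_rot"].round(2),"F",o["force"].round(1),"w",round(o["grip_width"],4))
    print("shift cm",(100*M.inv().apply(np.array(pos)-o["tool_pos"])).round(2),"turn",t.round(2))
E
python3 -c "
from h import *
need([.5136,-.3082,.10],[180,0,61.1])"
```

```text
t 2.33 pos [ 0.4893 -0.4225  0.2328] rot [-179.61    0.76   59.88] F [-0.5 -0.2 -0.1] w 0.0869
shift cm [11.28 -3.55 13.15] turn [-0.4   0.76 -1.23]
```

servo_tool(plan=[[0.55, [2.8, -0.9, 1.5], [-0.4, 0.76, -1.23]], [0.55, [2.8, -0.9, 2.8], [0, 0, 0]], [0.55, [2.8, -0.9, 3.0], [0, 0, 0]], [0.55, [2.8, -0.9, 3.0], [0, 0, 0]], [0.55, [0, 0, 2.0], [0, 0, 0]], [0.55, [0, 0, 0], [0, 0, 0]]])

```text
time_s: 2.83
tool_pos: [0.5158, -0.3066, 0.107]
tool_rot: [179.5, 0.2, 61.9]
force: [-0.7, -0.2, -0.2]
grip_width: 0.0545
```

```bash
python3 -c "
from h import *
need([.5136,-.3082,.006],[180,0,61.1])"
```

```text
t 2.83 pos [ 0.5158 -0.3066  0.107 ] rot [1.7951e+02 1.7000e-01 6.1920e+01] F [-0.7 -0.2 -0.2] w 0.0545
shift cm [-0.21 -0.21 10.1 ] turn [0.49 0.17 0.82]
```

servo_tool(plan=[[0.55, [-0.2, -0.2, 1.5], [0.5, 0.17, 0.8]], [0.55, [0, 0, 2.5], [0, 0, 0]], [0.55, [0, 0, 2.5], [0, 0, 0]], [0.55, [0, 0, 1.5], [0, 0, 0]], [0.55, [0, 0, 0.8], [0, 0, 0]], [0.55, [0, 0, 0], [0, 0, 0]]])

```text
time_s: 3.33
tool_pos: [0.5165, -0.3142, 0.0193]
tool_rot: [179.6, 0.1, 61.1]
force: [-0.5, 0.5, 1.1]
grip_width: 0.048
```

```bash
python3 -c "
from h import *
need([.5136,-.3082,.007],[180,0,61.1])"
```

```text
t 3.33 pos [ 0.5165 -0.3142  0.0193] rot [1.7955e+02 7.0000e-02 6.1130e+01] F [-0.5  0.5  1.1] w 0.048
shift cm [ 0.39 -0.56  1.22] turn [0.45 0.07 0.03]
```

servo_tool(plan=[[0.55, [0.4, -0.55, 0.7], [0.45, 0.07, 0]], [0.55, [0, 0, 0.4], [0, 0, 0]], [0.55, [0, 0, 0.1], [0, 0, 0]], [0.55, [0, 0, 0], [0, 0, 0]]])

```text
time_s: 3.67
tool_pos: [0.5151, -0.3111, 0.0095]
tool_rot: [179.8, 0.0, 61.0]
force: [-0.2, 0.0, -0.0]
grip_width: 0.0479
```

```bash
python3 -c "
from h import *
need([.5136,-.3082,.007],[180,0,61.1])"
```

```text
t 3.67 pos [ 0.5151 -0.3111  0.0095] rot [1.7975e+02 2.0000e-02 6.0980e+01] F [-0.2  0.  -0. ] w 0.0479
shift cm [ 0.19 -0.27  0.24] turn [ 0.25  0.02 -0.12]
```

servo_tool(plan=[[0.55, [0.2, -0.25, 0.25], [0.25, 0, 0]], [0.55, [0, 0, 0], [0, 0, 0]], [0, [0, 0, 0], [0, 0, 0]], [0, [0, 0, 0], [0, 0, 0]], [0, [0, 0, 0], [0, 0, 0]], [0, [0, 0, 0], [0, 0, 0]], [0, [0, 0, 0], [0, 0, 0]], [0, [0, 0, 0], [0, 0, 0]]], force=50)

```text
time_s: 4.33
tool_pos: [0.5157, -0.3085, 0.0097]
tool_rot: [179.8, -0.0, 61.0]
force: [-2.4, 2.0, 1.8]
grip_width: 0.0154
```

```bash
python3 -c "
from h import *
need([.5136,-.3082,.007],[180,0,61.1])"
```

```text
t 4.33 pos [ 0.5157 -0.3085  0.0097] rot [ 1.7975e+02 -1.0000e-02  6.1030e+01] F [-2.4  2.   1.8] w 0.0154
shift cm [-0.08 -0.2   0.27] turn [ 0.25 -0.01 -0.07]
```

servo_tool(plan=[[0, [0, 0, 0], [0, 0, 0]], [0, [0, 0, 0], [0, 0, 0]], [0, [0, 0, 0], [0, 0, 0]]])

```text
time_s: 4.58
tool_pos: [0.5149, -0.308, 0.0096]
tool_rot: [179.9, -0.0, 61.0]
force: [-0.9, 0.9, -0.1]
grip_width: 0.0116
```

```bash
python3 -c "
from h import *
need([.5136,-.3082,.007],[180,0,61.1])"
```

```text
t 4.58 pos [ 0.5149 -0.308   0.0096] rot [ 1.7987e+02 -1.0000e-02  6.1040e+01] F [-0.9  0.9 -0.1] w 0.0116
shift cm [-0.08 -0.1   0.26] turn [ 0.13 -0.01 -0.06]
```

servo_tool(plan=[[0, [0, 0, -1], [0, 0, 0]], [0, [0, 0, -2], [0, 0, 0]], [0, [0, 0, -3], [0, 0, 0]], [0, [0, 0, -3], [0, 0, 0]], [0, [0, 0, -3], [0, 0, 0]], [0, [0, 0, -2], [0, 0, 0]], [0, [0, 0, 0], [0, 0, 0]]])

```text
time_s: 5.17
tool_pos: [0.5103, -0.3058, 0.1506]
tool_rot: [-179.4, 0.1, 61.0]
force: [0.7, -0.9, -4.2]
grip_width: 0.012
```

```bash
python3 -c "
from h import *
need([.5136,-.3082,.15],[180,0,61.1])
c=snap('wrist','held1')"
```

```text
t 5.17 pos [ 0.5103 -0.3058  0.1506] rot [-1.7942e+02  7.0000e-02  6.0980e+01] F [ 0.7 -0.9 -4.2] w 0.012
shift cm [-0.05  0.4   0.06] turn [-0.58  0.07 -0.12]
```

View pics/held1.png

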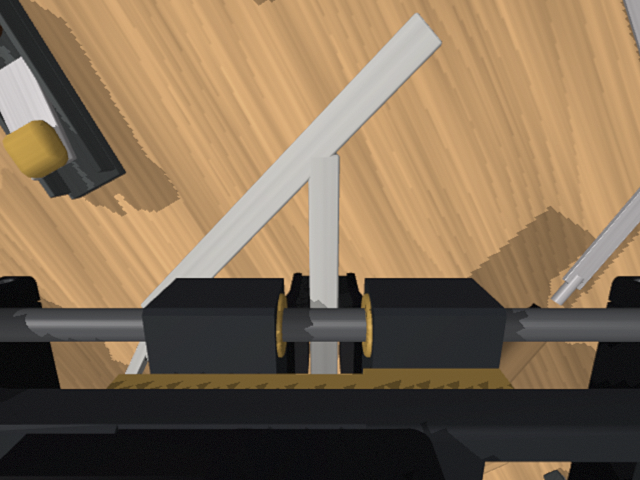

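The square is held by the brace at about 12 mm of jaw opening and is roughly level. The visible leg runs from (150,300) to an end near (416,13), and the brace lies vertically near x = 323. Next, its pose in the tool frame.

```bash
python3 - <<'E'
from h import *
np.set_printoptions(precision=4,suppress=True)
c=load("held1"); p=([0,0,0],[0,0,0]); z=-.0244
W=lambda a,b:ray(c,edge(c,a,b,w=5)[0],z,*p)[:,:2]
A=W((190,257),(400,30)); A2=W((340,150),(430,52)); E=W((418,14),(440,42)); L=W((309,180),(309,265)); Q=W((339,180),(338,265))
for X in (A,A2,E,L,Q): print(X.tolist(),ang(X))
e=isect(A,E); u=(A[0]-A[1])/np.linalg.norm(A[0]-A[1]); print("end",e,"heel",e+.165*u)
E
```

```text
[[0.02890631422360001, -0.05536725051924519], [0.11033618426836143, 0.026138378521874547]] 45.02664042190331
[[0.07072182846399402, 0.005225764655080107], [0.10304265701739058, 0.037532461861628924]] 44.98747180074145
[[0.11504354337731876, 0.032347629589923044], [0.10654300700801195, 0.04077552081943647]] 135.24587247329762
[[0.058707453603322725, -0.005715844645200303], [0.02424698212059126, -0.006110962924881407]] -179.34308450021175
[[0.05870412916826945, 0.0050195011353048], [0.024239352536556937, 0.005253433753537492]] 179.61110596980203
end [0.1158 0.0316] heel [-0.0008 -0.0851]
```

```bash
python3 - <<'E'
from h import *
np.set_printoptions(precision=3,suppress=True)
s=load("scene0"); d=load("side0")
print("bottle base",ray(d,[[190,190]],0))
P=np.r_[ray(s,[[434,196],[452,224],[472,215],[452,187]],.047),ray(d,[[288,180],[322,182]],.047)]
a=np.radians(9.4); M=np.array([[np.cos(a),np.sin(a)],[-np.sin(a),np.cos(a)]])
print("cork in front frame",(P[:,:2]-[.4536,.0505])@M.T)
E
```

```text
bottle base [[0.29  0.404 0.   ]]
cork in front frame [[0.164 0.173]
 [0.252 0.129]
 [0.272 0.189]
 [0.18  0.231]
 [0.138 0.176]
 [0.215 0.104]]
```

The cork block is clear (x over 138 mm, y over 104 mm in the front frame) and the bottle is far off. Home TCP should be about (0.5024, 0.1202, 0.0266) at yaw 144.4. I'll go to a hover point first.

servo_tool(plan=[[0, [2, -1, -0.5], [0, 0, 0]], [0, [3.55, -1.9, -0.5], [0, 0, 0]], [0, [3.55, -1.9, 0], [0, 0, 0]], [0, [3.55, -1.9, 0], [0, 0, 0]], [0, [3.55, -1.9, 0], [0, 0, 0]], [0, [3.55, -1.9, 0], [0, 0, 0]], [0, [3.55, -1.9, 0], [0, 0, 0]], [0, [3.55, -1.9, 0], [0, 0, 0]], [0, [3.55, -1.9, 0], [0, 0, 0]], [0, [3.55, -1.9, 0], [0, 0, 0]], [0, [3.55, -1.9, 0], [0, 0, 0]], [0, [2, -1, 0], [0, 0, 0]], [0, [0, 0, 0], [0, 0, 0]]])

```text
time_s: 6.3
tool_pos: [0.5023, 0.1552, 0.1307]
tool_rot: [-177.6, 1.3, 60.4]
force: [-0.2, 0.5, -3.7]
grip_width: 0.0118
```

servo_tool(plan=[[0, [0, 0, 0], [0, 0, -5]], [0, [0, 0, 0], [0, 0, -7]], [0, [0, 0, 0], [0, 0, -7]], [0, [0, 0, 0], [0, 0, -7]], [0, [0, 0, 0], [0, 0, -7]], [0, [0, 0, 0], [0, 0, -7]], [0, [0, 0, 0], [0, 0, -7]], [0, [0, 0, 0], [0, 0, -7]], [0, [0, 0, 0], [0, 0, -7]], [0, [0, 0, 0], [0, 0, -7]], [0, [0, 0, 0], [0, 0, -7]], [0, [0, 0, 0], [0, 0, -4]], [0, [0, 0, 0], [0, 0, 0]], [0, [0, 0, 0], [0, 0, 0]]])

```text
time_s: 7.47
tool_pos: [0.4825, 0.1463, 0.0986]
tool_rot: [-176.0, -3.8, 141.4]
force: [1.1, -0.3, -5.0]
grip_width: 0.0117
```

```bash
python3 -c "
from h import *
need([.517,.1405,.15],[180,0,144.4])"
```

```text
t 7.47 pos [0.4825 0.1463 0.0986] rot [-176.04   -3.77  141.38] F [ 1.1 -0.3 -5. ] w 0.0117
shift cm [-2.71  1.33 -5.44] turn [-3.85 -3.87 -2.88]
```

servo_tool(plan=[[0, [0, 0, -2.5], [0, 0, 0]], [0, [-1.3, 0.6, -1.5], [-3.8, -3.8, -2.8]], [0, [-1.3, 0.6, 0], [0, 0, 0]], [0, [0, 0, 0], [0, 0, 0]], [0, [0, 0, 0], [0, 0, 0]]])

```text
time_s: 7.88
tool_pos: [0.5103, 0.1376, 0.132]
tool_rot: [-179.5, -0.3, 143.8]
force: [-1.2, -0.3, -4.3]
grip_width: 0.0115
```

```bash
python3 -c "
from h import *
need([.517,.1405,.10],[180,0,144.4])"
```

```text
t 7.88 pos [0.5103 0.1376 0.132 ] rot [-179.53   -0.35  143.76] F [-1.2 -0.3 -4.3] w 0.0115
shift cm [-0.39  0.66  3.19] turn [-0.47 -0.35 -0.64]
```

servo_tool(plan=[[0, [-0.4, 0.65, 1.5], [-0.47, -0.35, -0.64]], [0, [0, 0, 1.5], [0, 0, 0]], [0, [0, 0, 0], [0, 0, 0]], [0, [0, 0, 0], [0, 0, 0]]])

```text
time_s: 8.22
tool_pos: [0.5155, 0.1399, 0.099]
tool_rot: [-179.8, -0.2, 144.1]
force: [-0.0, 0.1, -3.5]
grip_width: 0.0117
```

```bash
python3 -c "
from h import *
np.set_printoptions(precision=4,suppress=True)
need([.517,.1405,.0266],[180,0,144.4])
c=snap('wrist','held2'); p=([0,0,0],[0,0,0]); z=-.0244
W=lambda a,b:ray(c,edge(c,a,b,w=5)[0],z,*p)[:,:2]
A=W((190,257),(400,30)); A2=W((340,150),(430,52)); E=W((418,14),(440,42))
e=isect(A,E); u=(A[0]-A[1])/np.linalg.norm(A[0]-A[1]); print(ang(A),ang(A2),e,e+.165*u)
s=snap('scene','s2')
cv2.imwrite('pics/v2.png',np.hstack([cv2.resize(c['image'],(480,360)),cv2.resize(s['image'][130:310,270:510],(300,225)) if 0 else crop(s['image'],300,130,200,225,1.6)[:360]]))"
```

```text
t 8.22 pos [0.5155 0.1399 0.099 ] rot [-179.83   -0.18  144.08] F [-0.   0.1 -3.5] w 0.0117
shift cm [-0.11  0.16  7.24] turn [-0.16 -0.18 -0.32]
44.93619918700693 44.734984470637215 [0.1152 0.033 ] [-0.0016 -0.0835]
```

View pics/v2.png

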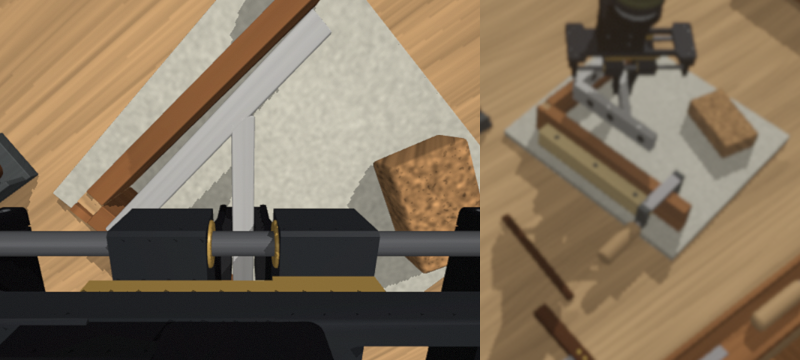

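The square sits over the corner with the leaning side close to the leg's far end, and the cork is clear. I'll back off a bit more along the diagonal and then descend in stages.

servo_tool(plan=[[0, [-0.1, 1.1, 1], [-0.16, -0.18, -0.32]], [0, [0, 0.2, 1.2], [0, 0, 0]], [0, [0, 0, 1], [0, 0, 0]], [0, [0, 0, 0], [0, 0, 0]], [0, [0, 0, 0], [0, 0, 0]]])

```text
time_s: 8.73
tool_pos: [0.525, 0.1499, 0.0678]
tool_rot: [179.9, 0.1, 144.3]
force: [-0.0, 1.0, -3.3]
grip_width: 0.0114
```

```bash
python3 -c "
from h import *
need([.522,.147,.0266],[180,0,144.4])"
```

```text
t 8.73 pos [0.525  0.1499 0.0678] rot [1.7991e+02 1.3000e-01 1.4434e+02] F [-0.   1.  -3.3] w 0.0114
shift cm [ 0.08 -0.41  4.12] turn [ 0.09  0.13 -0.06]
```

servo_tool(plan=[[0, [0, 0, 1], [0, 0, 0]], [0, [0, 0, 1], [0, 0, 0]], [0, [0, 0, 1], [0, 0, 0]], [0, [0, 0, 0.5], [0, 0, 0]], [0, [0, 0, 0], [0, 0, 0]], [0, [0, 0, 0], [0, 0, 0]]])

```text
time_s: 9.23
tool_pos: [0.5245, 0.1486, 0.0292]
tool_rot: [180.0, 0.1, 144.3]
force: [0.1, 0.3, -3.8]
grip_width: 0.012
```

```bash
python3 -c "
from h import *
need([.5024,.1202,.0266],[180,0,144.4])"
```

```text
t 9.23 pos [0.5245 0.1486 0.0292] rot [1.7998e+02 1.2000e-01 1.4426e+02] F [ 0.1  0.3 -3.8] w 0.012
shift cm [ 0.14 -3.6   0.26] turn [ 0.02  0.12 -0.14]
```

servo_tool(plan=[[0, [0.1, -0.7, 0.1], [0, 0.12, -0.14]], [0, [0, -0.7, 0], [0, 0, 0]], [0, [0, -0.6, 0], [0, 0, 0]], [0, [0, -0.4, 0], [0, 0, 0]], [0, [0, 0, 0], [0, 0, 0]], [0, [0, 0, 0], [0, 0, 0]]])

```text
time_s: 9.73
tool_pos: [0.5088, 0.1271, 0.0294]
tool_rot: [179.9, 0.1, 144.3]
force: [-0.0, 0.5, -3.8]
grip_width: 0.0117
```

```bash
python3 -c "
from h import *
need([.5024,.1202,.0266],[180,0,144.4])"
```

```text
t 9.73 pos [0.5088 0.1271 0.0294] rot [1.7990e+02 8.0000e-02 1.4434e+02] F [-0.   0.5 -3.8] w 0.0117
shift cm [ 0.12 -0.94  0.27] turn [ 0.1   0.08 -0.06]
```

servo_tool(plan=[[0, [0.1, -0.4, 0.2], [0.1, 0, 0]], [0, [0, -0.3, 0], [0, 0, 0]], [0, [0, -0.2, 0], [0, 0, 0]], [0, [0, 0, 0], [0, 0, 0]], [0, [0, 0, 0], [0, 0, 0]]])

```text
time_s: 10.15
tool_pos: [0.5044, 0.1209, 0.0287]
tool_rot: [179.7, 0.2, 144.3]
force: [0.1, -0.2, -4.6]
grip_width: 0.0116
```

```bash
python3 -c "
from h import *
need([.5024,.1202,.0266],[180,0,144.4])"
```

```text
t 10.15 pos [0.5044 0.1209 0.0287] rot [179.74   0.23 144.3 ] F [ 0.1 -0.2 -4.6] w 0.0116
shift cm [ 0.12 -0.18  0.2 ] turn [ 0.26  0.23 -0.1 ]
```

servo_tool(plan=[[0, [0.1, -0.25, 0.1], [0.2, 0.2, 0]], [0, [0, -0.2, 0], [0, 0, 0]], [0, [0, -0.2, 0], [0, 0, 0]], [0, [0, -0.2, 0], [0, 0, 0]]])

```text
time_s: 10.48
tool_pos: [0.5017, 0.1202, 0.0287]
tool_rot: [179.3, 0.1, 144.5]
force: [4.0, 5.0, -6.6]
grip_width: 0.012
```

```bash
python3 -c "
from h import *
need([.5024,.1202,.0266],[180,0,144.4])"
```

```text
t 10.48 pos [0.5017 0.1202 0.0287] rot [1.7933e+02 1.3000e-01 1.4450e+02] F [ 4.   5.  -6.6] w 0.012
shift cm [-0.06  0.04  0.21] turn [0.67 0.13 0.1 ]
```

servo_tool(plan=[[0, [0, -0.4, 0], [0.5, 0.1, 0]], [0, [0, -0.5, 0], [0, 0, 0]], [0, [0, -0.5, 0], [0, 0, 0]], [0, [0, -0.5, 0], [0, 0, 0]]])

```text
time_s: 10.82
tool_pos: [0.5016, 0.1207, 0.0315]
tool_rot: [177.9, 0.5, 144.9]
force: [7.6, 9.5, -9.1]
grip_width: 0.012
```

```bash
python3 -c "
from h import *
need([.5024,.1202,.0266],[180,0,144.4])
c=snap('wrist','fin1'); snap('side','fin1s'); snap('scene','fin1sc'); need([.5024,.1202,.0266],[180,0,144.4])
np.set_printoptions(precision=4,suppress=True)
d=load('fin1s'); s=load('fin1sc')
cv2.imwrite('pics/v3.png',np.hstack([cv2.resize(c['image'],(440,330)),crop(d['image'],225,150,150,140,2.36)[:330]]))"
```

```text
t 10.82 pos [0.5016 0.1207 0.0315] rot [177.86   0.52 144.88] F [ 7.6  9.5 -9.1] w 0.012
shift cm [-0.09 -0.01  0.49] turn [2.15 0.51 0.49]
t 10.97 pos [0.5016 0.1207 0.0316] rot [177.86   0.53 144.88] F [ 7.3  9.2 -9.3] w 0.0115
shift cm [-0.09 -0.01  0.5 ] turn [2.14 0.52 0.49]
```

View pics/v3.png

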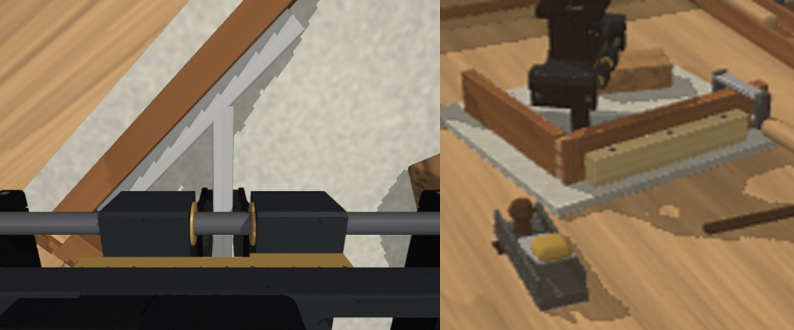

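```bash
cat > chk.py <<'E'
from h import *
import sys
np.set_printoptions(precision=4,suppress=True)
c=load(sys.argv[1]); p=(c["tp"],c["tr"]); z=c["tp"][2]-.0096+.034
# leg inner top edge / end / brace left edge; side top inner edge
def W(a,b,z,w=4):
    e,n,r=edge(c,a,b,w=w); X=ray(c,e,z,*p)[:,:2]; print(e.round(0).tolist(),n,round(float(r),2),X.tolist(),round(ang(X),2)); return X
k=640/440
S=W((110*k,205-0 if 0 else 190*k),(270*k,28*k),.067,6)
I=W((236*k,104*k),(298*k,34*k),z,5); E=W((292*k,16*k),(303*k,30*k),z,5); L=W((214*k,125*k),(213*k,180*k),z); Q=W((234*k,125*k),(233*k,180*k),z)
u=(I[0]-I[1])/np.linalg.norm(I[0]-I[1]); n=np.array([u[1],-u[0]]); e=isect(I,E)
for s in (1,-1): print("heel?",e+.165*u+s*.014*n)
E
python3 chk.py fin1
```

```text
[[163.0, 279.0], [391.0, 39.0]] 40 0.13 [[0.44849756645549255, 0.0844580350674934], [0.42896566042245476, 0.19771711887967255]] 99.78
[[339.0, 147.0], [434.0, 50.0]] 40 0.17 [[0.4476486588818886, 0.1657847433570726], [0.43979613659894723, 0.21185680221756698]] 99.67
[[427.0, 22.0], [443.0, 42.0]] 40 0.14 [[0.43056608935751683, 0.21413032035024895], [0.43920948094028406, 0.21572466168643667]] 10.45
[[310.0, 182.0], [311.0, 262.0]] 40 0.24 [[0.45190749323799567, 0.14952921929530322], [0.47826346452786306, 0.1307999887589162]] -35.4
[[340.0, 182.0], [340.0, 262.0]] 33 0.22 [[0.45838990770272464, 0.15866670645826897], [0.48514494200130953, 0.1403166112457716]] -34.44
heel? [0.4531 0.0507]
heel? [0.4807 0.0554]
```

servo_tool(plan=[[0, [0, -0.2, 0.4], [2, 0.4, 0.3]], [0, [0, -0.3, 0.4], [2, 0.4, 0.3]], [0, [0, -0.3, 0.4], [2, 0.4, 0.3]], [0, [0, -0.4, 0.3], [2, 0.4, 0.3]]])

```text
time_s: 11.3
tool_pos: [0.5013, 0.12, 0.023]
tool_rot: [-175.1, -0.7, 143.8]
force: [-4.7, 4.0, 19.8]
grip_width: 0.012
```

```bash
python3 -c "
from h import *
need([.5024,.1202,.0266],[180,0,144.4]);snap('wrist','fin2')"; python3 chk.py fin2
```

```text
t 11.3 pos [0.5013 0.12   0.023 ] rot [-175.06   -0.71  143.85] F [-4.7  4.  19.8] w 0.012
shift cm [-0.08  0.05 -0.37] turn [-4.94 -0.74 -0.52]
[[163.0, 279.0], [388.0, 36.0]] 40 0.15 [[0.45097688743825987, 0.08867345791487433], [0.43339803536155763, 0.19914108216171217]] 99.04
[[339.0, 148.0], [430.0, 47.0]] 36 0.25 [[0.45056315078587894, 0.16815395275605954], [0.44150717217657354, 0.21304417517536245]] 101.41
[[425.0, 23.0], [442.0, 43.0]] 27 0.19 [[0.4342376387946746, 0.21534457282417785], [0.4428079856492584, 0.21664590004266665]] 8.63
[[307.0, 182.0], [309.0, 262.0]] 40 0.24 [[0.4536267556300137, 0.15067283141510907], [0.48004818266442845, 0.13171593144584648]] -35.66
[[338.0, 182.0], [338.0, 262.0]] 32 0.13 [[0.46046661557290874, 0.16026666569537107], [0.48669720050127196, 0.14141140491858759]] -35.71
heel? [0.4597 0.0518]
heel? [0.4872 0.0574]
```

The fin1 fit was home: heel within 1 mm, side 0.4° off square, but tilted 2.1°. My tilt correction then overshot to −4.9° with the square pressing on the board. I'll ease back, level and raise it, and press more gently.

servo_tool(plan=[[0, [0, 0.1, -0.5], [-2.5, -0.4, -0.2]], [0, [0, 0.1, -0.3], [-1.5, -0.2, -0.2]], [0, [0, 0, 0], [0, 0, 0]], [0, [0, 0, 0], [0, 0, 0]]])

```text
time_s: 11.68
tool_pos: [0.5039, 0.1232, 0.0329]
tool_rot: [-179.1, -0.1, 144.5]
force: [2.0, 0.4, -3.3]
grip_width: 0.0115
```

```bash
python3 -c "
from h import *
need([.5024,.1202,.0280],[180,0,144.4])"
```

```text
t 11.68 pos [0.5039 0.1232 0.0329] rot [-1.7907e+02 -7.0000e-02  1.4450e+02] F [ 2.   0.4 -3.3] w 0.0115
shift cm [-0.05 -0.33  0.49] turn [-0.93 -0.07  0.1 ]
```

servo_tool(plan=[[0, [0, 0, 0.4], [-0.9, 0, 0]], [0, [0, 0, 0], [0, 0, 0]], [0, [0, 0, 0], [0, 0, 0]]])

```text
time_s: 11.93
tool_pos: [0.5032, 0.1222, 0.0275]
tool_rot: [-179.9, -0.1, 144.4]
force: [1.9, 0.8, -2.9]
grip_width: 0.0116
```

```bash
python3 -c "
from h import *
np.set_printoptions(precision=4,suppress=True)
need([.5024,.1202,.0280],[180,0,144.4])
c=snap('wrist','held3')
for n in ('held1','held2','fin1','held3'):
    c=load(n); p=([0,0,0],[0,0,0]); z=-.0244
    W=lambda a,b:ray(c,edge(c,a,b,w=5)[0],z,*p)[:,:2]
    A2=W((340,148),(430,50)); E=W((424,18),(442,42)); L=W((309,180),(310,265)); Q=W((340,180),(340,265))
    print(n,ang(A2),isect(A2,E),ang(L),L.mean(0)[1],Q.mean(0)[1])
"; python3 chk.py held3
```

```text
t 11.93 pos [0.5032 0.1222 0.0275] rot [-179.94   -0.13  144.41] F [ 1.9  0.8 -2.9] w 0.0116
shift cm [-0.05 -0.21 -0.05] turn [-0.06 -0.13  0.01]
held1 45.0052772264624 [0.1064 0.0409] -179.3957456518966 -0.005966868612533141 0.0051775725400229206
held2 44.6972725132463 [0.105  0.0425] 177.85830825341392 -0.0048190107874660545 0.0073781014742621345
fin1 45.283062225383 [0.1054 0.0426] -179.4597702667061 -0.004138377926218715 0.007403242782970475
held3 45.43233288957881 [0.1053 0.0427] 179.5792684325268 -0.0042646496939039175 0.007379642264605882
[[163.0, 279.0], [391.0, 39.0]] 40 0.16 [[0.4506299964920195, 0.08817517936223356], [0.43273898606956607, 0.19974277513307723]] 99.11
[[339.0, 147.0], [435.0, 51.0]] 40 0.14 [[0.45037055064272496, 0.16839358875859828], [0.4430491964430891, 0.2144306427514712]] 99.04
[[427.0, 21.0], [443.0, 42.0]] 40 0.18 [[0.4336847325442007, 0.21703764959412958], [0.44234514474194614, 0.2182552387712662]] 8.0
[[310.0, 182.0], [311.0, 262.0]] 40 0.24 [[0.4543946396768147, 0.15179745553004748], [0.4808413752685582, 0.1330856992349025]] -35.28
[[339.0, 182.0], [340.0, 262.0]] 36 0.28 [[0.46105762343503726, 0.16112150005753953], [0.4876282773291109, 0.1425601896623757]] -34.94
heel? [0.4545 0.0531]
heel? [0.4822 0.0575]
```

servo_tool(plan=[[0, [-0.05, -0.25, 0], [0, 0, 0]], [0, [0, -0.25, 0.05], [0.3, 0, 0]], [0, [0, -0.25, 0.05], [0.5, 0, 0]], [0, [0, -0.25, 0.05], [0.6, 0, 0]]])

```text
time_s: 12.32
tool_pos: [0.5015, 0.12, 0.0271]
tool_rot: [-179.3, -0.0, 144.5]
force: [3.3, 3.7, -4.0]
grip_width: 0.0117
```

```bash
python3 -c "
from h import *
need([.5024,.1202,.0280],[180,0,144.4]);snap('wrist','fin3')
need([.5024,.1202,.0280],[180,0,144.4])"; python3 chk.py fin3
```

```text
t 12.32 pos [0.5015 0.12   0.0271] rot [-1.7926e+02 -3.0000e-02  1.4452e+02] F [ 3.3  3.7 -4. ] w 0.0117
shift cm [-0.06  0.07 -0.09] turn [-0.74 -0.03  0.12]
t 12.37 pos [0.5014 0.12   0.0271] rot [-1.7921e+02 -4.0000e-02  1.4455e+02] F [ 3.8  4.8 -3.3] w 0.0119
shift cm [-0.07  0.07 -0.09] turn [-0.79 -0.04  0.15]
[[163.0, 279.0], [391.0, 39.0]] 40 0.14 [[0.4493250163479498, 0.08608104559244718], [0.43111611906330854, 0.19753140397811683]] 99.28
[[339.0, 147.0], [434.0, 50.0]] 40 0.19 [[0.44869607274302103, 0.16628563142772937], [0.4411427015454625, 0.21205361416874352]] 99.37
[[427.0, 21.0], [443.0, 42.0]] 34 0.2 [[0.43204032404648124, 0.2147203122591712], [0.44066233839764946, 0.21589817405228115]] 7.78
[[309.0, 182.0], [311.0, 262.0]] 40 0.25 [[0.45273659672008304, 0.14960737017698572], [0.4792238499761133, 0.13093360782218552]] -35.18
[[340.0, 182.0], [339.0, 262.0]] 34 0.4 [[0.459490569701489, 0.15912943321547254], [0.485981044328513, 0.14049041697732784]] -35.13
heel? [0.4536 0.0508]
heel? [0.4812 0.0554]
```

servo_tool(plan=[[0, [0, -0.35, 0], [-0.2, 0, 0]], [0, [0, -0.4, 0], [0.2, 0, 0]], [0, [0, -0.4, 0], [0.3, 0, 0]]])

```text
time_s: 12.62
tool_pos: [0.5014, 0.1202, 0.0288]
tool_rot: [179.9, 0.2, 144.8]
force: [7.4, 7.6, -11.2]
grip_width: 0.0119
```

```bash
python3 -c "
from h import *
need([.5024,.1202,.0280],[180,0,144.4]);snap('wrist','fin4')
for i in range(12): snap('side','fin4s')
need([.5024,.1202,.0280],[180,0,144.4]); snap('wrist','fin5')"; python3 chk.py fin5
```

```text
t 12.62 pos [0.5014 0.1202 0.0288] rot [179.9    0.24 144.79] F [  7.4   7.6 -11.2] w 0.0119
shift cm [-0.08  0.06  0.08] turn [0.1  0.24 0.39]
t 13.27 pos [0.5013 0.1202 0.0288] rot [179.92   0.23 144.8 ] F [ 6.2  7.5 -8.9] w 0.0116
shift cm [-0.09  0.06  0.08] turn [0.08 0.23 0.4 ]
[[163.0, 279.0], [391.0, 39.0]] 40 0.15 [[0.44885431461498426, 0.08525715402782245], [0.42985725867446795, 0.1974614262782352]] 99.61
[[339.0, 147.0], [434.0, 50.0]] 40 0.17 [[0.4479526286537071, 0.1660261955333799], [0.44010647811569464, 0.21177684507430528]] 99.73
[[427.0, 22.0], [443.0, 42.0]] 38 0.18 [[0.4310294291368851, 0.2141223024630504], [0.439636372578819, 0.21558283366822323]] 9.63
[[309.0, 182.0], [311.0, 262.0]] 40 0.25 [[0.452032425495042, 0.1493993998527199], [0.47859835137744905, 0.13088782476768157]] -34.87
[[339.0, 182.0], [340.0, 262.0]] 33 0.37 [[0.4586509777696599, 0.15879145191554658], [0.4854237859176849, 0.14054270808510386]] -34.28
heel? [0.4536 0.0506]
heel? [0.4811 0.0553]
```

```bash
python3 -c "
from cell import env
print(env.sign_off()); o=env.get_obs(); print(o['time_s'],o['tool_pos'],o['tool_rot'],o['force'],o['grip_width'])"
```

```text
the job is handed in; nothing more can be done
None
the job is handed in; nothing more can be done
```

I picked up the larger square by its brace, turned it about 84° and lowered it into the corner. I pressed it home and handed the job in at about 13.3 s, still gripping and pushing. The hand-in gives no verdict, so these are my own last checks:

| Check | Last reading | Limit |
|---|---|---|
| Heel to inside corner | under 1 mm (wrist camera) | 4 mm |
| Side out of square | about 0.2° (0.004 rad) | 0.02 rad |
| Leg parallel to the front | within about 0.4° | 1.1° |
| Tool tilt | about 0.3° | 3° |
| Underside above the white board | about 7 mm | 18 mm |
| Push against the side | about 7 N | over 1.5 N |
| Push against the front | about 6 N | over 1.5 N |

- **Stability:** the pose and push held steady over the last 0.65 s before I handed it in.
- **Inferred readings:** the underside height comes from the tool height and assumes the square did not slip in the grip. The push on each face comes from the wrist force, not from measured contact. The grip was set to 50 N and the jaws read about 12 mm, the brace's thickness.
- **Overshoot:** my first firm press tilted the square about 2°. My correction then overshot to about −5°, and the square briefly pressed the board with about 20 N. I eased off, re-levelled, found no significant shift in the grip, and pressed again.
- **Bystanders:** the route stayed clear of the other things and nothing looked moved in the pictures I viewed, but I did not measure their positions at the end.

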